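Stack freshly glued card boxes in the library's repair clamp and pump it tight

ROBOT

A 6-joint arm with a two-finger parallel gripper is mounted at the origin on the work surface. World frame = base frame: x ahead of the robot, y to its left, z up, the work surface at z = 0. Lengths are in mm, angles in degrees, forces in N, time in s.
With the tool pointing down it reaches from about 350 to 850 mm from the base axis. Payload 8.1 kg.
Tool frame: the origin (TCP) lies midway between the tips of the shut fingers; the grasp point (between the pads) lies 19 mm behind it (hold_point_z is the distance from the TCP to the grasp point, in mm); z points along the fingers, y is the direction in which the jaws open and shut (so a half turn about z gives the same grasp; the last joint's range is limited). The gripper opens to 85 mm and grips with 20 to 120 N. Pads are 22 mm wide; open, the fingers measure 114 mm over their backs; the gripper's body (76 mm by 85 mm) begins 54 mm behind the grasp point. The pads swing forward as they close: fully open they stand 13 mm farther back than shut.
Start: joints at [67.414, 7.471, 85.268, -0, 87.261, -4.893], TCP at [182.328, 571.631, 231.292] pointing down, gripper open.
Joint ranges: [-169.43, 169.43], [-51.17, 129.36], [1.28, 143.12], [-76.62, 256.62], [0, 156.53], [-152.29, 152.29]. Speed limits (degrees/s): [136.94, 136.94, 159.86, 180, 180, 180].

INTERFACE

Orientations are given as [roll, pitch, yaw] about the fixed x, y, z axes, in that order (R = Rz(yaw) Ry(pitch) Rx(roll)).
In Python, from bench import sense, snapshot, camera_params, hand_in, hold_point_z gives the robot as it stands.
- The arm moves only by the tool servo_tool, never from a script. Its argument "motion" is a list of rows, each a list of 7 numbers: the finger opening in mm, from 0 to 85.4, then the shift along the tool's x, y, z in mm, then the turn, a rotation vector about the tool's x, y, z in rad. A call has 1 to 10 rows; each row shifts and turns the pose as measured when the row begins, along the tool's axes as they then stand; what a row does not reach is not made up. A row lasts 1/10 s, in which the tool goes at most 50 mm and 8.59 degrees, less where a joint would pass 70% of its speed; a pose out of reach is approached as far as the arm can. A call with a gripper value outside its range is refused whole. The fingers move at their own pace and stop on an object; "force" is the grip in N (left out, the last holds). Time passes only in rows, so rows that do not move let the fingers close. It gives the time, the measured TCP pose, the force and the opening at its end, in the units of the state.
- sense(): the state, without advancing time (a new reading comes with each control period).
- snapshot(name): name is "scene" or "top" or "wrist"; returns the picture (420x560x3 uint8, blue, green, red); there is no depth.
- camera_params(name): a dict with "fx", "fy", "cx", "cy" (pixels), "R" (3x3) and "t" (3): a world point X has camera coordinates R X + t; the wrist camera has in their place "tool_from_camera" (4x4, takes a point from camera to tool coordinates, whose origin is the TCP and whose axes are the flange's). Camera axes: x right, y down, z forward; pixel columns grow to the right and rows downward; lengths in mm; the calibration is good to about 2 mm. The wrist camera is an equidistant fisheye: a pixel r from the principal point sees the ray r / f radians off the axis. A picture is of the moment at which its call begins: read the wrist's pose just before it. camera_params takes no time and is no camera call.
- hand_in(): hands the job in, once; it reports no verdict.
The state is a dict: "time": time; "joint_pos": joint angles; "qd": joint speeds; "joint_efforts": joint torques, N m; "tool_pos": TCP position; "tcp_rot": TCP orientation; "ft_force": force on the tool from outside, world axes, zero at the start; "wrist_torque": the same for the moment, N m; "finger_gap": finger opening in mm.
Only numpy, scipy, OpenCV 4.12 (cv2) and the standard library are available. Lean on these libraries where they do the work, as an engineer would, in place of code of your own. Each camera call takes 0.05 s, during which the arm holds its last target. There are 200 camera calls.

TASK

The glued card boxes have to be pressed while they set: without dropping them, stack the thick loose box and then the thin one squarely on the box that already stands in the ratchet clamp. Then pump the clamp's trigger, never pushing the jaw itself, until the jaw has pushed the whole stack up against the fixed jaw and the sprung pad on its face is pressed in about halfway; the pad must never bottom out, or the boxes are crushed. Finish while still holding the trigger squeezed at that pressure, and leave everything else on the table where it is.

Things in the scene. Friction and masses are not known exactly. Their poses are not given: they have to be found in the camera images.
- clamp: Clamp on a plywood board 100 (x) x 420 (y, -205 to +215) x 12 mm, screwed to the table; origin at table height; +y = clamping direction. Fixed wooden jaw: face at y = +190 mm, 62 mm wide, top at 112 mm. Fixed black grip: upright, 30 mm wide, y -45 to -33 mm, top at 130 mm. Trigger on the grip's -y side, movable jaw on its +y side, with a rack that sticks out to -y under the trigger (top 50 mm)
- jaw_travel (a joint): travel of the movable jaw towards the fixed jaw (+y of the clamp), 0 to 0.095 m. Held by about 15 N of dry friction, so it stays where the ratchet has brought it. With the pad relaxed, the pad's face is at clamp y = 33 mm + this value; boxes 90 mm long that touch both faces with the pad relaxed correspond to 0.067
- pad (a joint): how far the sprung pad (light wooden plate 58 mm wide, 8 mm thick, 16 to 108 mm above the table) is pressed back into the movable jaw, 0 to 0.016 m; spring 1 N per mm, so 0.008 means halfway and 8 N. Pushing the loose stack along the board alone presses it in 1 to 4 mm
- pad_face (a point): middle of the pad's face that meets the boxes
- jaw: movable wooden jaw behind the pad, 62 mm wide, 18 mm thick, 13 to 112 mm above the table; origin 12 mm above the table, at the middle of its thickness. Not to be pushed by hand
- squeeze (a joint): 0 = rest, lever leans 0.24 rad to the clamp's -y; 0.48 rad = fully squeezed, leaning 0.24 rad to +y, next to the grip. A spring returns it. Squeezing (+y) drives the jaw about 55 mm per rad; on the way back it slips over rack teeth (10 mm pitch): a full stroke gains about 20 mm, its first 0.03 to 0.25 rad are idle, and it must come right back to rest in between
- trigger: upright grey trigger, 30 mm wide (clamp x), 10 mm thick. Origin: on its hinge axis (along the clamp's x), at clamp y = -75 mm, 18 mm above the table; its z runs up along the lever; the blade spans 60 to 116 mm from the hinge. Takes 1 to 2 N idle, about 10 N driving the free jaw, up to 18 N with the pad pressed, at trigger_push
- trigger_push (a point): middle of the trigger blade's outer (-y) face, 92 mm from the hinge, where to push it towards the grip; it moves about 44 mm in a full stroke. At rest the trigger and the grip together measure about 70 mm over their outer faces here, squeezed about 27 mm
- box_low: closed cardboard box 60 (x) x 90 (y) x 40 mm (z) that already stands loose in the clamp between the jaws, its 90 mm length along the clamp's y, not yet touching the fixed jaw; origin at the centre of its underside
- box_thick: closed cardboard box 60 (x) x 90 (y) x 44 mm (z), 0.1 kg, loose on the table; origin at the centre of its underside
- box_thin: closed cardboard box 60 (x) x 90 (y) x 26 mm (z), 0.1 kg, loose on the table; origin at the centre of its underside
- bottle: bystander: clear water bottle 64 mm across, 190 mm high, origin under it
- novel: bystander: red book 140 x 200 x 30 mm lying flat, origin under its centre
- earbuds: bystander: white rounded earbud case 50 x 60 x 24 mm, origin under its centre
- glue: bystander: white glue stick standing up, 28 mm across, 85 mm high, origin under it
- phone: bystander: black phone 72 x 150 x 9 mm lying flat, origin under its centre
There are look-alikes about, which are no part of the job. What is shaped like the box_low but turquoise is not meant.

How it is judged (in metres and radians):
On the way, in this order (a step that is already met when the one before it is completed fails the run):
1. the thick box rests squarely on the box in the clamp, let go (z of box_thick in the frame of box_low between 0.036 and 0.044 m and x of box_thick in the frame of box_low between -0.008 and 0.008 m and y of box_thick in the frame of box_low between -0.01 and 0.01 m and angle between the x axis of box_thick and the x axis of box_low, either way round below 0.12 rad and angle between box_thick's own z axis and vertical below 0.06 rad and contact force between the fingers and box_thick below 0.2 N and linear speed of box_thick below 0.02 m/s), for 0.2 s.
2. the thin box rests squarely on the thick one, let go (z of box_thin in the frame of box_thick between 0.04 and 0.048 m and x of box_thin in the frame of box_thick between -0.008 and 0.008 m and y of box_thin in the frame of box_thick between -0.01 and 0.01 m and angle between the x axis of box_thin and the x axis of box_thick, either way round below 0.12 rad and angle between box_thin's own z axis and vertical below 0.06 rad and contact force between the fingers and box_thin below 0.2 N and linear speed of box_thin below 0.02 m/s), for 0.2 s.
3. the pad presses on the stack by way of the trigger (value of joint pad above 0.001 m and value of joint squeeze above 0.03 rad and contact force between any of the fingers, the arm and trigger above 0.5 N), for 0.05 s.
At the end, for the whole second after the job is handed in: The boxes form one column, each within 8 mm sideways, 10 mm lengthways, 0.12 rad of the one below; low box within 4 mm of flush with the fixed jaw; pad pressed in 5 to 12 mm; robot touches no box and holds the trigger squeezed (over 0.03 rad and 0.5 N) (z of box_thick in the frame of box_low between 0.036 and 0.044 m and x of box_thick in the frame of box_low between -0.008 and 0.008 m and y of box_thick in the frame of box_low between -0.01 and 0.01 m and angle between the x axis of box_thick and the x axis of box_low, either way round below 0.12 rad and angle between each of box_thick, box_thin's own z axis and vertical below 0.06 rad and z of box_thin in the frame of box_thick between 0.04 and 0.048 m and x of box_thin in the frame of box_thick between -0.008 and 0.008 m and y of box_thin in the frame of box_thick between -0.01 and 0.01 m and angle between the x axis of box_thin and the x axis of box_thick, either way round below 0.12 rad and y of box_low in the frame of clamp between 0.141 and 0.149 m and x of box_low in the frame of clamp between -0.02 and 0.02 m and z of box_low in the frame of clamp between 0.009 and 0.016 m and value of joint pad between 0.005 and 0.012 m and value of joint squeeze above 0.03 rad and contact force between any of the fingers, the arm and trigger above 0.5 N and contact force between each of the fingers, the arm and box_low below 0.2 N and contact force between each of the fingers, the arm and box_thick below 0.2 N and contact force between each of the fingers, the arm and box_thin below 0.2 N); the arm keeps its last pose, push and grip.
It fails at once if the pad bottoms out: boxes crushed (value of joint pad above 0.0148 m).
It fails at once if the robot pushes the movable jaw itself (contact force between any of the fingers, the arm and jaw above 3 N).
It fails at once if a box is dropped ((linear speed of box_thick above 0.6 m/s and contact force between box_thick and anything else below 0.05 N) or (linear speed of box_thin above 0.6 m/s and contact force between box_thin and anything else below 0.05 N)).
It fails at once if another object on the table is displaced by more than 3 cm (distance of any of bottle, novel, earbuds, glue, phone from where it was at the start of the episode above 0.03 m).
It also fails if it takes over 72 s, if anything falls off the work surface, if the arm or the gripper's body presses on something with over 40 N, if the wrist force passes 120 N, or if a joint passes its speed limit or range.

## Working session

There is one attempt and no reset: what is moved stays moved. The work goes in short steps, Python scripts to look and compute and a tool call to move; the robot and the scene stay as the last step left them, time stands still between calls to the robot, and variables do not carry over. Pictures are saved under pics/ and viewed, about 8 in all and at most 12, crops included, and the job is handed in when it is done.

Besides the shell and the picture viewer there is one more tool, called in YAML: its name, and indented under it one key for each argument. servo_tool: Moves the arm, as the interface text tells. Its arguments: {"type":"object","properties":{"motion":{"type":"array"},"force":{"type":"number"}},"required":["motion"]}

```bash
mkdir -p pics; python3 - <<'E'
from bench import *
import cv2,json
print(sense()); print(hold_point_z if not callable(hold_point_z) else hold_point_z())
a=snapshot("scene");b=snapshot("top")
cv2.imwrite("pics/scene.png",a);cv2.imwrite("pics/top.png",b)
for n in("scene","top","wrist"):print(n,camera_params(n))
E
```

```text
{'time': 0.0, 'joint_pos': array([ 6.74141985e+01,  7.51679091e+00,  8.53320089e+01, -2.28690645e-03,
        8.72612024e+01, -4.89472292e+00]), 'qd': array([ 0.01599634, -0.05832999, -0.04615553,  0.09003449, -0.02688481,
        0.01477085]), 'joint_efforts': array([ 1.99149408e-04, -5.69406581e+01, -5.00542653e+01, -1.61607145e-04,
        1.49237568e-02, -2.85123626e-06]), 'tool_pos': array([182.11955537, 571.09227751, 230.20073357]), 'tcp_rot': array([-1.79890204e+02, -7.11019581e-03,  1.62309026e+02]), 'ft_force': array([0.18543144, 0.86273531, 0.09983746]), 'wrist_torque': array([ 0.01371122, -0.01307141, -0.03613621]), 'finger_gap': 85.4501721509887}
18.700000000000003
scene {'fx': 402.70110649926806, 'fy': 402.70110649926806, 'cx': 278.5531962823882, 'cy': 207.29465602529592, 'R': array([[ 0.16853377,  0.98569452, -0.00163781],
       [ 0.51304789, -0.0891393 , -0.85371895],
       [-0.84165209,  0.1430402 , -0.52073147]]), 't': array([-122.48369851, -134.40618231, 1528.60767415])}
top {'fx': 519.4002120329603, 'fy': 519.4002120329603, 'cx': 286.8992388707023, 'cy': 206.3524850631585, 'R': array([[-0.02154319, -0.99971383,  0.01039965],
       [-0.99217599,  0.02009895, -0.12321862],
       [ 0.12297434, -0.0129728 , -0.99232506]]), 't': array([  44.83288276,  462.72837282, 1649.71498685])}
wrist {'fx': 325.19226210127806, 'fy': 325.19226210127806, 'cx': 275.17972800628024, 'cy': 211.44340299749894, 'tool_from_camera': array([[-2.83428956e-04, -9.64106055e-01, -2.65517296e-01,
         6.68411429e+01],
       [ 9.99999637e-01, -5.98161916e-05, -8.50263633e-04,
         3.20332463e-01],
       [ 8.03862083e-04, -2.65517441e-01,  9.64105722e-01,
        -1.43006318e+02],
       [ 0.00000000e+00,  0.00000000e+00,  0.00000000e+00,
         1.00000000e+00]])}
```

View pics/top.png

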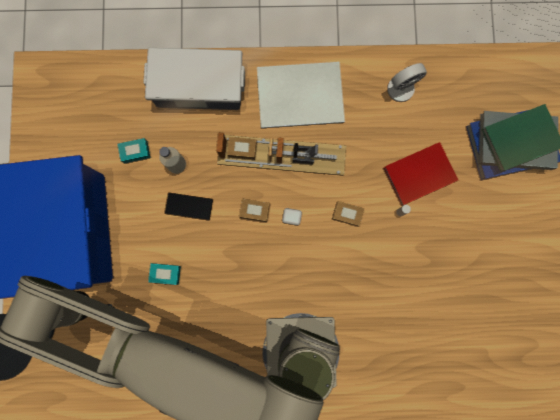

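View pics/scene.png

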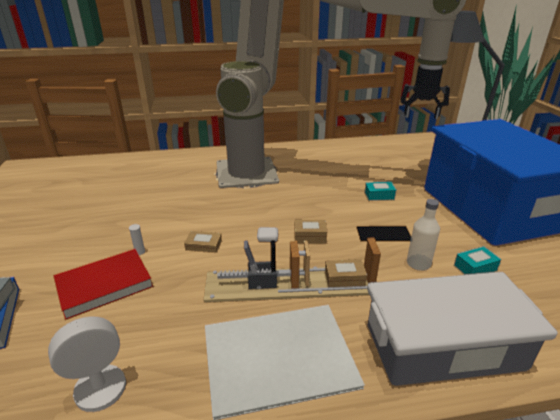

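The top view shows brown boxes at (255,210), (349,213) and in the clamp at (242,147). The boxes at (133,150) and (164,273) are the turquoise look-alikes. In the scene view the brown box at (310,231) looks thick and the one at (203,241) thin. I'll confirm this in one enlarged crop.

```bash
python3 - <<'E'
import cv2,numpy as np
a=cv2.imread("pics/scene.png")[215:305,180:390];b=cv2.imread("pics/top.png")[125:230,205:365]
s=cv2.resize(a,(630,270),interpolation=cv2.INTER_CUBIC)
t=cv2.resize(b,None,fx=5,fy=5,interpolation=cv2.INTER_CUBIC)
cv2.imwrite("pics/cropt.png",t)
cv2.imwrite("pics/crops.png",cv2.resize(a,None,fx=3.8,fy=3.8,interpolation=cv2.INTER_CUBIC))
E
```

```text
(no output)
```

View pics/cropt.png

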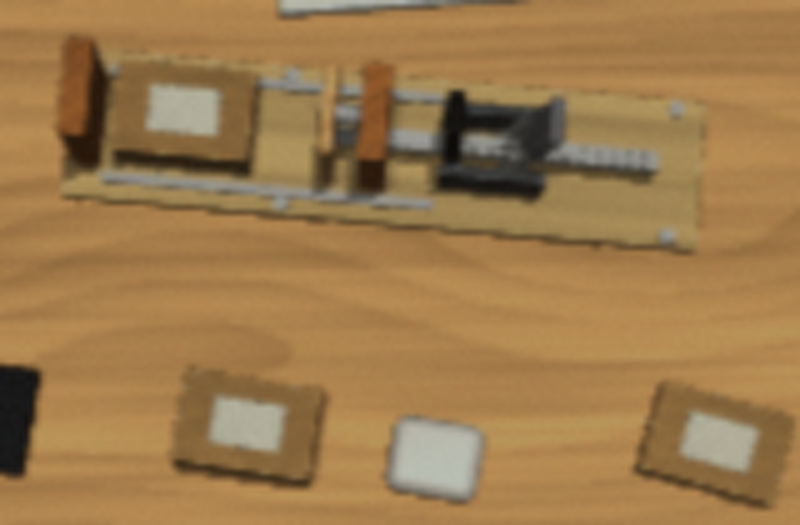

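View pics/crops.png

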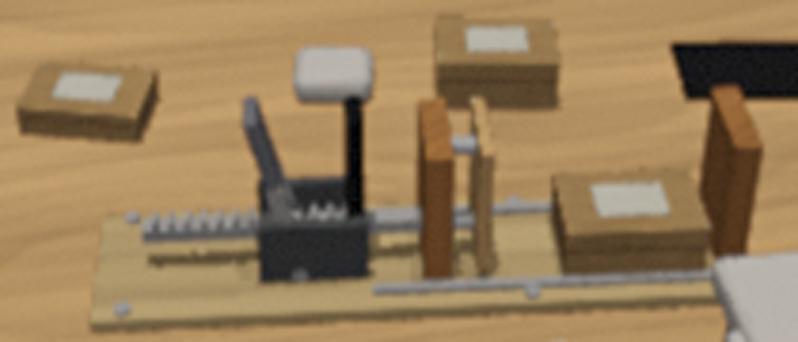

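Confirmed: the thick box is at scene (310,231), top (255,210). The thin box is at scene (203,241), top (349,213). Both are brown, like the box in the clamp. Next I compute the poses.

```bash
cat > h.py <<'E'
import numpy as np,cv2
from bench import *
from scipy.spatial.transform import Rotation as Ro
from scipy.optimize import least_squares
def ray(n,uv,T=None):
    c=camera_params(n);uv=np.atleast_2d(uv).astype(float)
    p=(uv-[c['cx'],c['cy']])/[c['fx'],c['fy']]
    if n!='wrist':
        d=np.c_[p,np.ones(len(p))]@c['R'];o=-c['R'].T@c['t']
    else:
        r=np.linalg.norm(p,axis=1,keepdims=True)+1e-12
        d=np.c_[p/r*np.sin(r),np.cos(r)];M=c['tool_from_camera']
        d=d@M[:3,:3].T@T[0].T; o=T[0]@M[:3,3]+T[1]
    return o,d
def onplane(n,uv,z,T=None):
    o,d=ray(n,uv,T);return o+d*((z-o[2])/d[:,2])[:,None]
def pose(s=None):
    s=s or sense();return Ro.from_euler('xyz',s['tcp_rot'],degrees=True).as_matrix(),np.array(s['tool_pos'])
def fit(P,L):  # rigid 2D fit: P world, L local -> x,y,yaw
    f=lambda q:((np.c_[np.cos(q[2])*L[:,0]-np.sin(q[2])*L[:,1],np.sin(q[2])*L[:,0]+np.cos(q[2])*L[:,1]]+q[:2])-P[:,:2]).ravel()
    q=min((least_squares(f,[*P[:,:2].mean(0),a]) for a in(-.3,.3)),key=lambda r:r.cost)
    return np.r_[q.x[:2],np.degrees(q.x[2])],np.abs(q.fun).max()
E
python3 - <<'E'
from h import *
U=lambda l:np.array(l)/5+[205,125]-.4
box=np.array([[30,45],[30,-45],[-30,-45],[-30,45.]])
for n,c,z in(("thick",[(188,366),(327,387),(313,480),(175,462)],44),("thin",[(660,380),(795,420),(775,500),(637,466)],26),("low",[(117,62),(255,70),(250,162),(113,155)],52)):
    print(n,fit(onplane('top',U(c),z),box))
print("clamp",fit(onplane('top',U([(703,105),(695,250),(62,197)]),12),np.array([[50,-205],[-50,-205],[-50,215.]])))
print(onplane('top',U([(435,455)]),24), onplane('top',[[171,160]],100),onplane('top',[[188,206]],9))
E
```

```text
thick (array([454.12905507, 138.30033481,  -9.11988323]), np.float64(1.255703097885771))
thin (array([ 438.58784375, -161.84156468,  -16.46689016]), np.float64(3.1065715447269326))
low (array([656.52673928, 178.29865504,  -3.98672474]), np.float64(1.1479909181404935))
clamp (array([637.53900127,  44.66691054,  -6.04957485]), np.float64(1.807633777009272))
[[433.68465977  20.55016411  24.        ]] [[607.66893844 394.40314658 100.        ]] [[473.65967747 357.45515581   9.        ]]
```

servo_tool:
  motion:
    - [85,-38,-32,0,0,0,0]
    - [85,-38,-32,0,0,0,0]
    - [85,-38,-32,0,0,0,0]
    - [85,-38,-32,0,0,0,0]
    - [85,-38,-32,0,0,0,0]
    - [85,-38,-32,0,0,0,0]
    - [85,-38,-32,0,0,0,0]
    - [85,-38,-32,0,0,0,0]
    - [85,-38,-32,0,0,0,0]
    - [85,-38,-32,0,0,0,0]

```text
time: 1.1
tool_pos: [445.2, 147.8, 225.1]
tcp_rot: [-179.5, -0.2, 163.0]
ft_force: [1.0, 1.5, -0.4]
finger_gap: 84.8
```

servo_tool:
  motion:
    - [85,0,0,0,0,0,0.142]
    - [85,0,0,0,0,0,0.142]
    - [85,0,0,0,0,0,0.142]
    - [85,0,0,0,0,0,0.142]
    - [85,0,0,0,0,0,0.142]
    - [85,0,0,0,0,0,0.142]
    - [85,0,0,0,0,0,0.142]
    - [85,0,0,0,0,0,0.142]
    - [85,0,0,0,0,0,0.142]
    - [85,0,0,0,0,0,0.142]

```text
time: 2.1
tool_pos: [445.8, 138.5, 220.4]
tcp_rot: [-179.3, 0.7, 78.0]
ft_force: [-0.1, 0.9, -0.2]
finger_gap: 84.8
```

```bash
cat >> h.py <<'E'
def go(x,y,z,yaw):
    R,p=pose();d=R.T@(np.array([x,y,z])-p)
    w=Ro.from_matrix(R.T@Ro.from_euler('xyz',[180,0,yaw],degrees=True).as_matrix()).as_rotvec()
    s=sense();print('t',round(s['time'],2),'p',p.round(1),s['tcp_rot'].round(1),'gap',round(s['finger_gap'],1),'F',s['ft_force'].round(1));print('tool d',d.round(1),'w',w.round(3))
E
python3 -c "
from h import *
go(454,138,200,81)"
```

```text
t 2.1 p [445.8 138.5 220.4] [-179.3    0.7   78. ] gap 84.8 F [-0.1  0.9 -0.2]
tool d [ 1.5  8.3 20.3] w [-0.012  0.012 -0.052]
```

```bash
python3 - <<'E'
from h import *
R,p=pose();print(repr(p),repr(sense()['tcp_rot']))
cv2.imwrite("pics/w1.png",snapshot("wrist"))
E
```

```text
array([445.83678816, 138.46203584, 220.36777228]) array([-179.34861412,    0.73200394,   78.00467628])
```

View pics/w1.png

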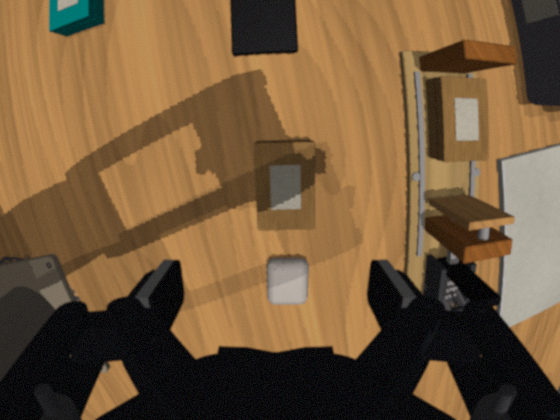

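The wrist view shows the thick box top (corners about (256,146), (315,146), (315,229), (257,229)) and the clamp box at right (about (441,78) to (487,160)).

```bash
python3 - <<'E'
from h import *
T=(Ro.from_euler('xyz',[-179.349,.732,78.005],degrees=True).as_matrix(),np.array([445.84,138.46,220.37]))
box=np.array([[-30,45],[30,45],[30,-45],[-30,-45.]])
print(fit(onplane('wrist',[(256,146),(315,146),(315,229),(257,229)],44,T),box),fit(onplane('wrist',[(441,78),(487,81),(487,160),(440,158)],52,T),box))
im=cv2.imread('pics/w1.png');cv2.imwrite('pics/w1c.png',cv2.resize(np.hstack([im[120:250,230:340],im[20:330,395:525][:130*2:1][:260][::1][:130*2:2] if 0 else im[30:160,395:525]]),None,fx=3.3,fy=3.3,interpolation=cv2.INTER_CUBIC))
go(454,138,200,81)
E
```

```text
(array([454.80787472, 137.32687931, -11.41903812]), np.float64(2.3456671180735924)) (array([657.42966697, 176.31996765,  -9.08131091]), np.float64(3.447683612732817))
t 2.15 p [445.8 138.5 220.3] [-179.3    0.7   77.5] gap 85.1 F [ 0.3  0.4 -1.5]
tool d [ 1.6  8.4 20.2] w [-0.012  0.013 -0.062]
```

View pics/w1c.png

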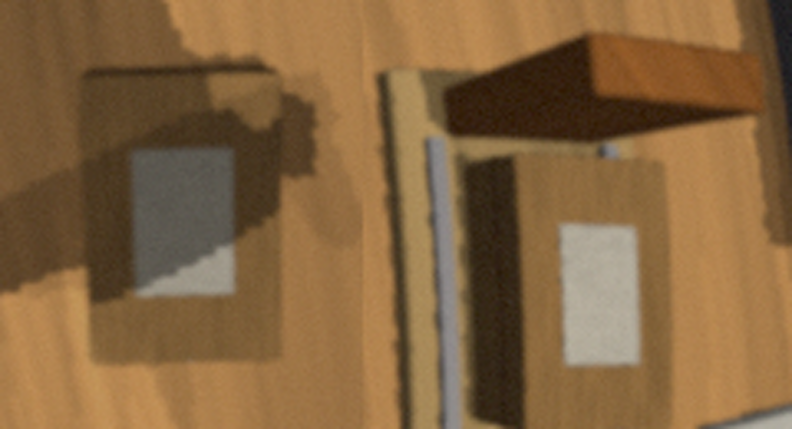

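servo_tool:
  motion:
    - [85,0,3,35,-0.012,0.013,-0.045]
    - [85,1,3,35,0,0,0]
    - [85,1,3,35,0,0,0]
    - [85,0,0,35,0,0,0]
    - [85,0,0,15,0,0,0]

```text
time: 2.65
tool_pos: [457.5, 139.0, 63.5]
tcp_rot: [179.5, -0.2, 81.0]
ft_force: [-0.1, 0.1, 0.1]
finger_gap: 84.8
```

```bash
python3 -c "
from h import *
go(454.5,138,8,80)"
```

```text
t 2.65 p [457.5 139.   63.5] [179.5  -0.2  81. ] gap 84.8 F [-0.1  0.1  0.1]
tool d [-1.6 -3.2 55.4] w [ 0.008 -0.003  0.017]
```

servo_tool:
  motion:
    - [85,-1,-2,20,0.008,-0.003,0.017]
    - [85,-1,-1,20,0,0,0]
    - [85,0,0,12,0,0,0]
    - [85,0,0,2,0,0,0]
    - [60,0,0,0,0,0,0]
    - [50,0,0,0,0,0,0]
    - [50,0,0,0,0,0,0]
    - [50,0,0,0,0,0,0]
  force: 25

```text
time: 3.45
tool_pos: [452.7, 137.2, 6.0]
tcp_rot: [-179.8, 0.1, 80.8]
ft_force: [0.6, 0.2, -2.0]
finger_gap: 59.4
```

servo_tool:
  motion:
    - [50,0,0,0,0,0,0]
    - [50,0,0,-10,0,0,0]
    - [50,0,0,-20,0,0,0]
    - [50,0,0,-30,0,0,0]
    - [50,0,0,-30,0,0,0]

```text
time: 3.95
tool_pos: [449.4, 136.6, 96.7]
tcp_rot: [-179.4, 0.2, 80.8]
ft_force: [1.0, 0.6, -0.9]
finger_gap: 59.3
```

```bash
python3 -c "
from h import *
go(656,177,170,84)
R,p=pose()
cv2.imwrite('pics/w2.png',snapshot('wrist'))"
```

```text
t 3.95 p [449.4 136.6  96.7] [-179.4    0.2   80.8] gap 59.3 F [ 1.   0.6 -0.9]
tool d [ 72.7 196.6 -75.7] w [-0.011  0.003 -0.056]
```

servo_tool:
  motion:
    - [50,0,0,-45,-0.01,0,-0.02]
    - [50,0,10,-45,0,0,-0.02]
    - [50,-2,35,0,0,0,-0.016]
    - [50,-3,40,0,0,0,0]
    - [50,-3,40,0,0,0,0]
    - [50,-3,40,0,0,0,0]
    - [50,-3,40,0,0,0,0]
    - [50,0,5,0,0,0,0]
    - [50,0,0,0,0,0,0]

```text
time: 4.9
tool_pos: [669.2, 100.3, 206.4]
tcp_rot: [178.9, -0.1, 84.2]
ft_force: [-0.3, 1.0, -0.6]
finger_gap: 59.9
```

```bash
python3 -c "
from h import *
go(656,177,150,84)
s=sense();print(repr(s['tool_pos']),repr(s['tcp_rot']))
im=snapshot('wrist')
cv2.imwrite('pics/w3.png',im)
cv2.imwrite('pics/w3v.png',cv2.resize(im,None,fx=1.42,fy=1.42,interpolation=cv2.INTER_CUBIC))"
```

```text
t 4.9 p [669.2 100.3 206.4] [ 1.789e+02 -1.000e-01  8.420e+01] gap 59.9 F [-0.3  1.  -0.6]
tool d [ 74.9 -21.9  56.1] w [ 0.019 -0.002  0.004]
array([669.19047403, 100.32826682, 206.38218203]) array([ 1.78939202e+02, -1.12018659e-01,  8.42480656e+01])
```

View pics/w3v.png

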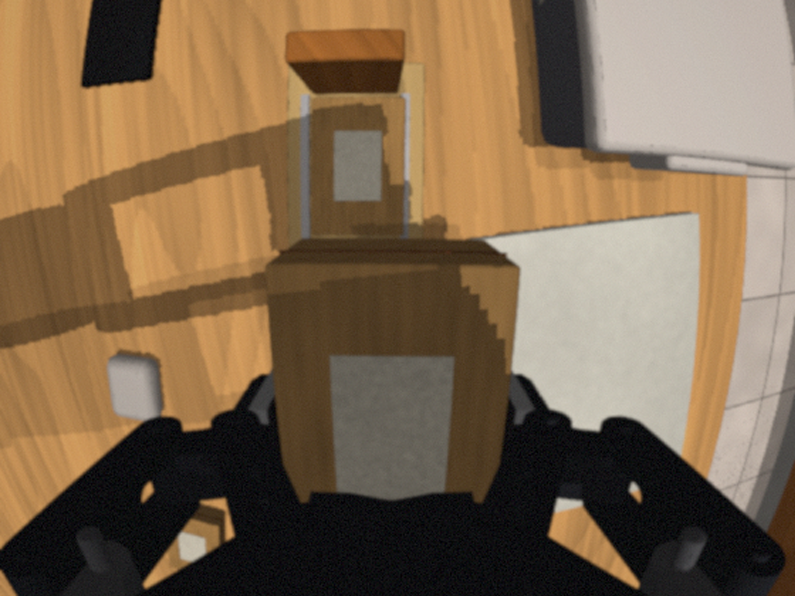

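```bash
python3 - <<'E'
from h import *
T=(Ro.from_euler('xyz',[178.939,-.112,84.248],degrees=True).as_matrix(),np.array([669.19,100.33,206.38]))
k=lambda l:np.array(l)/1.42
lab=onplane('wrist',k([(335,131),(381,131),(381,201),(334,200)]),52,T);print(lab.round(1),lab.mean(0))
fj=onplane('wrist',k([(286,31),(405,31)]),112,T);print('fixed jaw top back',fj)
print(onplane('wrist',k([(303,92),(401,93)]),52,T))
# clamp axis: board edges at z12 
print(onplane('wrist',k([(289,95),(288,235),(423,95),(422,235)]),12,T).round(1))
# held box top near edge at TCP z+38
print(onplane('wrist',k([(270,264),(519,267),(333,356),(453,356)]),206.4-6+44,T).round(1))
E
```

```text
[[646.9 200.2  52. ]
 [675.9 196.8  52. ]
 [671.3 151.9  52. ]
 [641.4 155.9  52. ]] [658.88933797 176.18736841  52.        ]
fixed jaw top back [[632.05549609 251.67222612 112.        ]
 [693.06781299 243.4131615  112.        ]]
[[629.03035822 228.77675455  52.        ]
 [691.05600308 220.44555286  52.        ]]
[[612.5 236.4  12. ]
 [599.6 132.8  12. ]
 [709.1 224.8  12. ]
 [698.4 121.8  12. ]]
[[645.3 150.3 244.4]
 [704.  143.5 244.4]
 [657.1 125.8 244.4]
 [686.6 122.6 244.4]]
```

servo_tool:
  motion:
    - [50,25,-7,0,0.019,0,0.009]
    - [50,25,-7,0,0,0,0]
    - [50,23,-6,10,0,0,0]
    - [50,0,0,30,0,0,0]
    - [50,0,0,25,0,0,0]
    - [50,0,0,15,0,0,0]
    - [50,0,0,0,0,0,0]

```text
time: 5.65
tool_pos: [650.2, 180.4, 131.1]
tcp_rot: [179.8, -0.2, 83.9]
ft_force: [0.5, 0.1, -0.6]
finger_gap: 59.5
```

```bash
python3 -c "
from h import *
go(657,175.3,75,83.7)"
```

```text
t 5.65 p [650.2 180.4 131.1] [179.8  -0.2  83.9] gap 59.5 F [ 0.5  0.1 -0.6]
tool d [-4.5  7.1 56.1] w [ 0.004 -0.004  0.003]
```

servo_tool:
  motion:
    - [50,-4,6,0,0.004,-0.004,0.003]
    - [50,-1,1,20,0,0,0]
    - [50,0,0,20,0,0,0]
    - [50,0,0,12,0,0,0]
    - [50,0,0,0,0,0,0]

```text
time: 6.15
tool_pos: [661.8, 173.1, 86.9]
tcp_rot: [179.4, -0.1, 83.6]
ft_force: [0.3, -0.1, -1.5]
finger_gap: 59.8
```

```bash
python3 -c "
from h import *
go(657,175.3,58,83.7)"
```

```text
t 6.15 p [661.8 173.1  86.9] [ 1.794e+02 -1.000e-01  8.360e+01] gap 59.8 F [ 0.3 -0.1 -1.5]
tool d [ 1.6 -5.3 28.8] w [ 0.01  -0.002 -0.002]
```

servo_tool:
  motion:
    - [50,1,-4,5,0.01,-0.002,0]
    - [50,0,0,5,0,0,0]
    - [50,0,0,5,0,0,0]
    - [50,0,0,0,0,0,0]

```text
time: 6.55
tool_pos: [660.1, 174.6, 74.8]
tcp_rot: [179.8, -0.0, 83.6]
ft_force: [-0.4, 1.0, -1.1]
finger_gap: 59.7
```

```bash
python3 -c "
from h import *
go(657,175.3,58,83.7)"
```

```text
t 6.55 p [660.1 174.6  74.8] [179.8  -0.   83.6] gap 59.7 F [-0.4  1.  -1.1]
tool d [ 0.3 -3.2 16.8] w [ 0.003 -0.001 -0.002]
```

servo_tool:
  motion:
    - [50,0,-3,3,0.003,0,0]
    - [50,0,-1,5,0,0,0]
    - [50,0,0,4,0,0,0]
    - [50,0,0,2,0,0,0]
    - [50,0,0,0,0,0,0]

```text
time: 7.05
tool_pos: [655.9, 175.3, 60.2]
tcp_rot: [179.9, -0.1, 83.6]
ft_force: [-0.6, -0.2, -0.7]
finger_gap: 60.1
```

```bash
python3 -c "
from h import *
go(657,175.3,58,83.7)
cv2.imwrite('pics/s2.png',cv2.resize(snapshot('scene')[190:310,200:400],None,fx=4,fy=4,interpolation=cv2.INTER_CUBIC))"
```

```text
t 7.05 p [655.9 175.3  60.2] [ 1.799e+02 -1.000e-01  8.360e+01] gap 60.1 F [-0.6 -0.2 -0.7]
tool d [0.1 1.1 2.2] w [ 0.001 -0.001 -0.002]
```

servo_tool:
  motion:
    - [50,0,1,1.5,0,0,0]
    - [50,0,0,1,0,0,0]
    - [50,0,0,1,0,0,0]
    - [50,0,0,0,0,0,0]

```text
time: 7.5
tool_pos: [657.5, 175.2, 57.0]
tcp_rot: [179.9, -0.1, 83.6]
ft_force: [0.3, -0.2, -1.8]
finger_gap: 59.7
```

```bash
python3 -c "
from h import *
go(657,175.3,58,83.7)"
```

```text
t 7.5 p [657.5 175.2  57. ] [ 1.799e+02 -1.000e-01  8.360e+01] gap 59.7 F [ 0.3 -0.2 -1.8]
tool d [ 0.  -0.5 -1. ] w [ 0.002 -0.001 -0.002]
```

servo_tool:
  motion:
    - [50,0,0,1,0,0,0]
    - [50,0,0,0.5,0,0,0]

```text
time: 7.7
tool_pos: [657.8, 175.4, 56.5]
tcp_rot: [179.9, -0.1, 83.6]
ft_force: [-3.5, 0.1, 5.5]
finger_gap: 59.4
```

```bash
python3 -c "
from h import *
go(657,175.3,58,83.7)"
```

```text
t 7.7 p [657.8 175.4  56.5] [ 1.799e+02 -1.000e-01  8.360e+01] gap 59.4 F [-3.5  0.1  5.5]
tool d [-0.1 -0.8 -1.5] w [ 0.002 -0.002 -0.002]
```

Contact (5.5 N up). I release and retreat.

servo_tool:
  motion:
    - [66,0,0,0,0,0,0]
    - [72,0,0,0,0,0,0]
    - [85,0,0,0,0,0,0]
    - [85,0,0,0,0,0,0]
    - [85,0,0,-10,0,0,0]
    - [85,0,0,-25,0,0,0]
    - [85,0,0,-35,0,0,0]
    - [85,0,0,-35,0,0,0]
    - [85,-15,0,-20,0,0,0]
    - [85,0,0,0,0,0,0]

```text
time: 8.7
tool_pos: [655.3, 160.2, 188.0]
tcp_rot: [179.9, -0.1, 83.6]
ft_force: [0.2, 0.7, 0.2]
finger_gap: 84.8
```

```bash
python3 -c "
from h import *
go(438.6,-161.8,200,74)
s=sense();print(repr(s['tool_pos']),repr(s['tcp_rot']))
im=snapshot('wrist')
cv2.imwrite('pics/w4.png',im)
cv2.imwrite('pics/w4v.png',cv2.resize(im,None,fx=1.42,fy=1.42,interpolation=cv2.INTER_CUBIC))"
```

```text
t 8.7 p [655.3 160.2 188. ] [ 1.799e+02 -1.000e-01  8.360e+01] gap 84.8 F [0.2 0.7 0.2]
tool d [-344.1 -179.5  -12.9] w [ 0.002 -0.001  0.168]
array([655.27278951, 160.17821068, 187.9556294 ]) array([ 1.79880686e+02, -7.31137467e-02,  8.36182002e+01])
```

View pics/w4v.png

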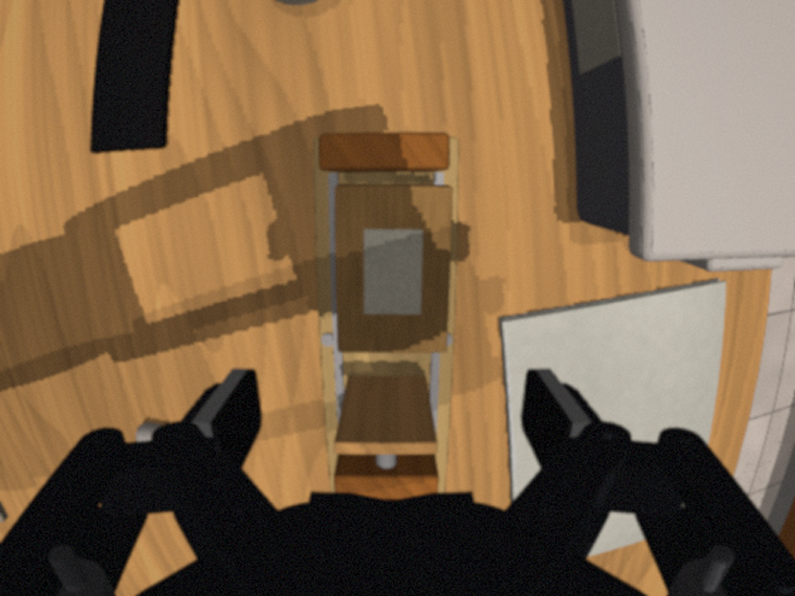

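The thick box sits squarely on the low box, with its top corners at about (335,186), (452,186), (449,352), (337,350). No lower edges show past it. Next is the thin box.

servo_tool:
  motion:
    - [85,-38,-20,-2,0,0,0.017]
    - [85,-39,-19,-2,0,0,0.017]
    - [85,-39,-19,-2,0,0,0.017]
    - [85,-39,-18,-2,0,0,0.017]
    - [85,-39,-17,-2,0,0,0.017]
    - [85,-39,-16,-1,0,0,0.017]
    - [85,-39,-16,-1,0,0,0.017]
    - [85,-39,-15,-1,0,0,0.017]
    - [85,-26,-12,0,0,0,0.017]
    - [85,0,0,0,0,0,0.015]

```text
time: 9.75
tool_pos: [430.8, -146.3, 179.9]
tcp_rot: [-178.6, -0.1, 73.9]
ft_force: [1.6, 0.6, -1.0]
finger_gap: 85.0
```

```bash
python3 - <<'E'
from h import *
T=(Ro.from_euler('xyz',[179.881,-.073,83.618],degrees=True).as_matrix(),np.array([655.27,160.18,187.96]))
box=np.array([[-30,45],[30,45],[30,-45],[-30,-45.]])
k=lambda l:np.array(l)/1.42
print('thick',fit(onplane('wrist',k([(335,186),(452,186),(449,352),(337,350)]),96,T),box))
a=onplane('wrist',k([(320,169),(448,169)]),112,T);b=onplane('wrist',k([(335,442),(438,443)]),108,T)
print('fixed jaw face',a,'pad top front',b, np.linalg.norm(a.mean(0)-b.mean(0)))
go(438.6,-161.8,200,74)
s=sense();print(repr(s['tool_pos']),repr(s['tcp_rot']))
im=snapshot('wrist')
cv2.imwrite('pics/w5.png',im)
cv2.imwrite('pics/w5v.png',cv2.resize(im[100:380,150:450],None,fx=2,fy=2,interpolation=cv2.INTER_CUBIC))
E
```

```text
thick (array([659.13127427, 178.0988849 ,  -6.63674092]), np.float64(1.0984782017668806))
fixed jaw face [[630.52107446 234.68501577 112.        ]
 [690.42287021 227.79945669 112.        ]] pad top front [[615.50411747  86.40162001 108.        ]
 [673.75238829  79.22838589 108.        ]] 149.32403364505893
t 9.75 p [ 430.8 -146.3  179.9] [-1.786e+02 -1.000e-01  7.390e+01] gap 85.0 F [ 1.6  0.6 -1. ]
tool d [-12.7  11.3 -20.4] w [-0.024 -0.002 -0.002]
array([ 430.83779996, -146.27994583,  179.92747427]) array([-1.78620539e+02, -1.07710797e-01,  7.39123233e+01])
```

View pics/w5v.png

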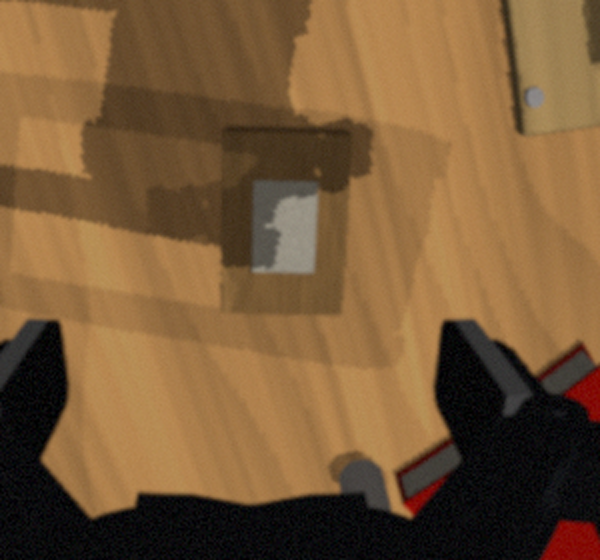

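```bash
python3 - <<'E'
from h import *
T=(Ro.from_euler('xyz',[-178.62,-.108,73.912],degrees=True).as_matrix(),np.array([430.84,-146.28,179.93]))
box=np.array([[-30,45],[30,45],[30,-45],[-30,-45.]])
k=lambda l:np.array(l)/2+[150,100]
q=fit(onplane('wrist',k([(222,131),(349,131),(343,314),(221,313)]),26,T),box)[0];print(q,onplane('wrist',k([(360,470)]),85,T),onplane('top',[[406,209]],85))
print(onplane('wrist',k([(252,181),(319,181),(315,273),(252,273)]),26,T).mean(0))
go(q[0],q[1],50,90+q[2])
E
```

```text
[ 438.60279929 -164.74755628  -16.25752552] [[ 445.02557236 -268.3060568    85.        ]] [[ 440.6668683  -336.24478779   85.        ]]
[ 438.56032637 -165.82059236   26.        ]
t 9.8 p [ 431.6 -145.2  179.8] [-178.6   -0.2   73.9] gap 85.0 F [0.3 0.3 0. ]
tool d [-17.2  15.3 129.5] w [-0.024 -0.003  0.002]
```

servo_tool:
  motion:
    - [85,-8,8,20,-0.024,0,0]
    - [85,-8,6,30,0,0,0]
    - [85,0,0,35,0,0,0]
    - [85,0,0,25,0,0,0]
    - [85,0,0,5,0,0,0]
    - [85,0,0,0,0,0,0]

```text
time: 10.4
tool_pos: [442.7, -158.1, 57.4]
tcp_rot: [-179.9, -0.4, 74.1]
ft_force: [-0.3, -0.9, 0.9]
finger_gap: 85.3
```

```bash
python3 -c "
from h import *
go(438.6,-165,0,73.8)"
```

```text
t 10.4 p [ 442.7 -158.1   57.4] [-179.9   -0.4   74.1] gap 85.3 F [-0.3 -0.9  0.9]
tool d [-8.2 -2.  57.3] w [-0.002 -0.007  0.006]
```

servo_tool:
  motion:
    - [85,-5,-1,15,0,-0.007,0.006]
    - [85,-3,-1,15,0,0,0]
    - [85,0,0,12,0,0,0]
    - [85,0,0,6,0,0,0]
    - [85,0,0,1,0,0,0]
    - [85,0,0,0,0,0,0]

```text
time: 11.0
tool_pos: [444.4, -164.4, 12.5]
tcp_rot: [179.6, 0.0, 74.0]
ft_force: [-0.6, 0.4, -1.0]
finger_gap: 85.5
```

```bash
python3 -c "
from h import *
go(438.6,-165,0,73.8)"
```

```text
t 11.0 p [ 444.4 -164.4   12.5] [179.6   0.   74. ] gap 85.5 F [-0.6  0.4 -1. ]
tool d [-2.1 -5.5 12.4] w [0.006 0.    0.003]
```

servo_tool:
  motion:
    - [85,-2,-5,3,0.006,0,0.003]
    - [85,0,0,4,0,0,0]
    - [85,0,0,3,0,0,0]
    - [85,0,0,0,0,0,0]

```text
time: 11.4
tool_pos: [439.9, -165.6, 3.5]
tcp_rot: [179.9, 0.1, 73.8]
ft_force: [1.0, -0.5, 1.2]
finger_gap: 85.0
```

```bash
python3 -c "
from h import *
go(438.6,-165,0,73.8)"
```

```text
t 11.4 p [ 439.9 -165.6    3.5] [1.799e+02 1.000e-01 7.380e+01] gap 85.0 F [ 1.  -0.5  1.2]
tool d [ 0.2 -1.4  3.5] w [ 0.003  0.001 -0.   ]
```

servo_tool:
  motion:
    - [85,0,-1,2,0.003,0,0]
    - [75,0,0,1,0,0,0]
    - [60,0,0,0,0,0,0]
    - [50,0,0,0,0,0,0]
    - [50,0,0,0,0,0,0]
    - [50,0,0,0,0,0,0]

```text
time: 12.0
tool_pos: [439.0, -165.4, 0.4]
tcp_rot: [-180.0, 0.1, 73.8]
ft_force: [0.4, 0.9, -0.3]
finger_gap: 59.5
```

```bash
python3 -c "
from h import *
go(438.6,-165,0,73.8)"
```

```text
t 12.0 p [ 4.390e+02 -1.654e+02  4.000e-01] [-1.80e+02  1.00e-01  7.38e+01] gap 59.5 F [ 0.4  0.9 -0.3]
tool d [ 0.3 -0.5  0.4] w [-0.001  0.001 -0.001]
```

servo_tool:
  motion:
    - [50,0,0,-15,0,0,0]
    - [50,0,0,-35,0,0,-0.04]
    - [50,0,0,-40,0,0,-0.04]
    - [50,0,0,-45,0,0,-0.045]
    - [50,0,0,-45,0,0,-0.045]
    - [50,20,10,-10,0,0,0]
    - [50,40,20,0,0,0,0]
    - [50,40,20,0,0,0,0]
    - [50,40,20,0,0,0,0]
    - [50,40,20,0,0,0,0]

```text
time: 13.0
tool_pos: [548.4, 5.9, 197.4]
tcp_rot: [-179.9, 0.0, 83.4]
ft_force: [1.0, -0.7, -0.6]
finger_gap: 59.6
```

```bash
python3 -c "
from h import *
go(658.8,177.1,160,83.5)"
```

```text
t 13.0 p [548.4   5.9 197.4] [-179.9    0.    83.4] gap 59.6 F [ 1.  -0.7 -0.6]
tool d [182.8  90.   37.2] w [-0.001  0.    -0.002]
```

servo_tool:
  motion:
    - [50,40,20,0,0,0,0]
    - [50,40,20,0,0,0,0]
    - [50,40,20,0,0,0,0]
    - [50,30,15,5,0,0,0]
    - [50,15,5,10,0,0,0]
    - [50,5,2,10,0,0,0]
    - [50,0,0,5,0,0,0]
    - [50,0,0,0,0,0,0]

```text
time: 13.8
tool_pos: [652.4, 178.0, 161.9]
tcp_rot: [-179.7, 0.0, 83.7]
ft_force: [-0.3, -0.9, -1.7]
finger_gap: 59.6
```

```bash
python3 -c "
from h import *
go(658.8,177.1,96.4,83.5)"
```

```text
t 13.8 p [652.4 178.  161.9] [-179.7    0.    83.7] gap 59.6 F [-0.3 -0.9 -1.7]
tool d [-0.2  6.8 65.4] w [-0.005  0.001  0.004]
```

servo_tool:
  motion:
    - [50,0,5,5,-0.005,0,0.004]
    - [50,0,1,15,0,0,0]
    - [50,0,0,15,0,0,0]
    - [50,0,0,10,0,0,0]
    - [50,0,0,0,0,0,0]
    - [50,0,0,0,0,0,0]

```text
time: 14.4
tool_pos: [658.0, 172.8, 113.0]
tcp_rot: [-180.0, 0.1, 83.2]
ft_force: [-0.3, -0.2, -0.9]
finger_gap: 59.2
```

```bash
python3 -c "
from h import *
go(658.8,177.1,96.4,83.5)"
```

```text
t 14.4 p [658.  172.8 113. ] [-1.80e+02  1.00e-01  8.32e+01] gap 59.2 F [-0.3 -0.2 -0.9]
tool d [ 4.4  0.3 16.6] w [-0.     0.002 -0.005]
```

servo_tool:
  motion:
    - [50,4,0,3,0,0,0]
    - [50,0,0,4,0,0,0]
    - [50,0,0,3,0,0,0]
    - [50,0,0,2,0,0,0]
    - [50,0,0,0,0,0,0]

```text
time: 14.9
tool_pos: [659.4, 177.7, 101.7]
tcp_rot: [179.9, 0.1, 83.3]
ft_force: [0.2, 0.5, -1.3]
finger_gap: 59.7
```

```bash
python3 -c "
from h import *
go(658.8,177.1,96.4,83.5)"
```

```text
t 14.9 p [659.4 177.7 101.7] [1.799e+02 1.000e-01 8.330e+01] gap 59.7 F [ 0.2  0.5 -1.3]
tool d [-0.7 -0.5  5.3] w [ 0.002  0.001 -0.004]
```

servo_tool:
  motion:
    - [50,-0.5,-0.5,2,0,0,0]
    - [50,0,0,2,0,0,0]
    - [50,0,0,1,0,0,0]
    - [50,0,0,0.5,0,0,0]

```text
time: 15.3
tool_pos: [659.1, 177.3, 96.5]
tcp_rot: [179.8, 0.0, 83.3]
ft_force: [-1.8, 0.8, 2.2]
finger_gap: 59.3
```

```bash
python3 -c "
from h import *
go(658.8,177.1,96.4,83.5)"
```

```text
t 15.3 p [659.1 177.3  96.5] [179.8   0.   83.3] gap 59.3 F [-1.8  0.8  2.2]
tool d [-0.2 -0.3  0.1] w [ 0.003  0.001 -0.004]
```

Contact starting (2.2 N). I lower a touch more, release and back up.

servo_tool:
  motion:
    - [50,0,0,0.5,0,0,0]
    - [66,0,0,0,0,0,0]
    - [72,0,0,0,0,0,0]
    - [85,0,0,0,0,0,0]
    - [85,0,0,0,0,0,0]
    - [85,0,0,-10,0,0,0]
    - [85,0,0,-25,0,0,0]
    - [85,0,0,-35,0,0,0]
    - [85,-15,0,-30,0,0,0]
    - [85,0,0,0,0,0,0]

```text
time: 16.3
tool_pos: [656.7, 162.2, 201.5]
tcp_rot: [179.8, 0.1, 83.3]
ft_force: [0.3, 0.2, 1.4]
finger_gap: 85.1
```

```bash
python3 -c "
from h import *
go(658.8,177.1,96.4,83.5)
s=sense();print(repr(s['tool_pos']),repr(s['tcp_rot']))
im=snapshot('wrist')
cv2.imwrite('pics/w6.png',im)
cv2.imwrite('pics/w6v.png',cv2.resize(im,None,fx=1.42,fy=1.42,interpolation=cv2.INTER_CUBIC))"
```

```text
t 16.3 p [656.7 162.2 201.5] [1.798e+02 1.000e-01 8.330e+01] gap 85.1 F [0.3 0.2 1.4]
tool d [1.520e+01 1.000e-01 1.051e+02] w [ 0.003  0.001 -0.004]
array([656.65202013, 162.21548542, 201.52751703]) array([1.79847866e+02, 7.04337557e-02, 8.32875167e+01])
```

View pics/w6v.png

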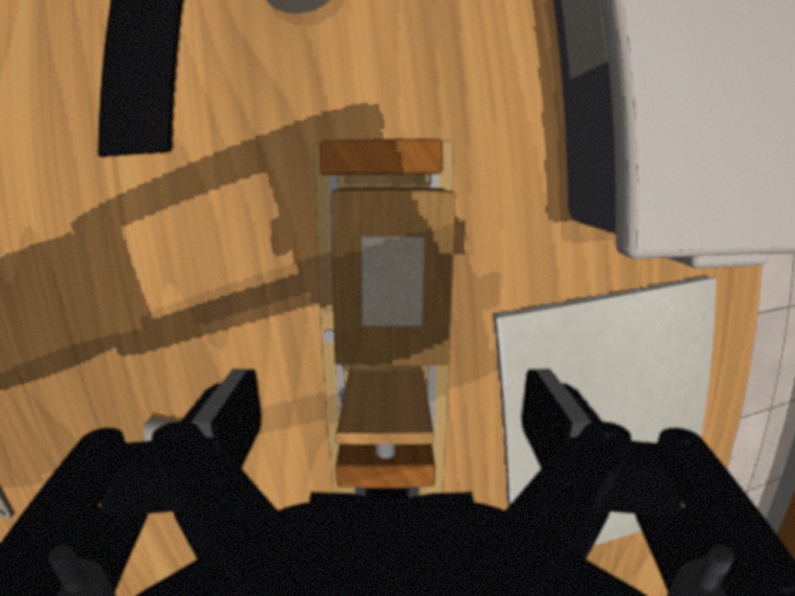

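The thin box sits squarely on top, at about (333,190), (452,188), (448,363), (335,363). Now I move behind the trigger with the fingers shut.

servo_tool:
  motion:
    - [0,-30,0,0,0,0,-0.01]
    - [0,-40,0,0,0,0,0]
    - [0,-40,0,0,0,0,0]
    - [0,-40,0,0,0,0,0]
    - [0,-40,0,0,0,0,0]
    - [0,-40,0,0,0,0,0]
    - [0,-20,0,0,0,0,0]
    - [0,-5,0,0,0,0,0]
    - [0,0,0,0,0,0,0]

```text
time: 17.25
tool_pos: [624.1, -95.1, 192.2]
tcp_rot: [-179.5, -0.1, 84.1]
ft_force: [0.1, 1.1, 0.4]
finger_gap: -0.3
```

```bash
cat >> h.py <<'E'
C=np.array([639.5,43.]);a=np.radians(-6.1);cx=np.array([np.cos(a),np.sin(a)]);cy=np.array([-np.sin(a),np.cos(a)])
def goc(x,y,z):
    q=C+x*cx+y*cy;go(q[0],q[1],z,83.9);s=sense();p=s['tool_pos'][:2]-C;print('clamp x,y',(p@cx).round(2),(p@cy).round(2),'Fy',(s['ft_force'][:2]@cy).round(2))
E
python3 -c "
from h import *
goc(0,-140,104)"
```

```text
t 17.25 p [624.1 -95.1 192.2] [-1.795e+02 -1.000e-01  8.410e+01] gap -0.3 F [0.1 1.1 0.4]
tool d [-1.2  1.4 88.2] w [-0.009 -0.001  0.004]
clamp x,y -0.61 -138.96 Fy 1.09
```

servo_tool:
  motion:
    - [0,-1,1,25,-0.009,0,0.004]
    - [0,-1,0,30,0,0,0]
    - [0,0,0,22,0,0,0]
    - [0,0,0,8,0,0,0]
    - [0,0,0,0,0,0,0]

```text
time: 17.75
tool_pos: [626.2, -89.4, 104.6]
tcp_rot: [179.9, -0.2, 84.2]
ft_force: [0.0, 0.1, 0.3]
finger_gap: 0.0
```

```bash
python3 -c "
from h import *
goc(0,-125,104)"
```

```text
t 17.75 p [626.2 -89.4 104.6] [179.9  -0.2  84.2] gap 0.0 F [0.  0.1 0.3]
tool d [ 8.  -0.8  0.6] w [ 0.001 -0.004  0.005]
clamp x,y 0.8 -133.03 Fy 0.08
```

servo_tool:
  motion:
    - [0,5,-0.5,0,0,-0.004,0.005]
    - [0,5,0,0,0,0,0]
    - [0,5,0,0,0,0,0]
    - [0,5,0,0,0,0,0]
    - [0,5,0,0,0,0,0]

```text
time: 18.25
tool_pos: [630.2, -63.4, 109.4]
tcp_rot: [179.7, 0.3, 84.0]
ft_force: [-4.5, -7.5, 0.8]
finger_gap: -0.1
```

```bash
python3 -c "
from h import *
goc(0,-72,104)"
```

```text
t 18.25 p [630.2 -63.4 109.4] [179.7   0.3  84. ] gap -0.1 F [-4.5 -7.5  0.8]
tool d [34.8 -2.   5.2] w [0.005 0.004 0.001]
clamp x,y 2.03 -106.78 Fy -7.99
```

servo_tool:
  motion:
    - [0,5,0,0,0,0,0]
    - [0,5,0,0,0,0,0]
    - [0,5,0,0,0,0,0]

```text
time: 18.55
tool_pos: [631.2, -52.6, 111.0]
tcp_rot: [179.7, 0.7, 83.8]
ft_force: [-2.0, -8.1, -3.0]
finger_gap: -0.0
```

```bash
python3 -c "
from h import *
goc(0,-72,104)"
```

```text
t 18.55 p [631.2 -52.6 111. ] [179.7   0.7  83.8] gap -0.0 F [-2.  -8.1 -3. ]
tool d [24.1 -2.   6.7] w [ 0.005  0.013 -0.001]
clamp x,y 1.92 -95.97 Fy -8.23
```

servo_tool:
  motion:
    - [0,6,-0.5,2,0,0.013,0]
    - [0,6,-0.5,2,0,0,0]
    - [0,6,-0.5,2,0,0,0]
    - [0,6,0,1,0,0,0]

```text
time: 18.95
tool_pos: [633.6, -36.5, 110.2]
tcp_rot: [179.4, 0.7, 83.6]
ft_force: [-5.2, -10.1, -1.3]
finger_gap: 0.1
```

```bash
python3 -c "
from h import *
goc(0,-72,104)"
```

```text
t 18.95 p [633.6 -36.5 110.2] [179.4   0.7  83.6] gap 0.1 F [ -5.2 -10.1  -1.3]
tool d [ 7.7 -2.7  6.1] w [ 0.011  0.013 -0.005]
clamp x,y 2.62 -79.68 Fy -10.62
```

servo_tool:
  motion:
    - [0,5,-1,2,0.01,0.013,-0.005]
    - [0,5,-1,2,0,0,0]

```text
time: 19.15
tool_pos: [634.2, -30.4, 109.4]
tcp_rot: [179.7, 0.4, 83.8]
ft_force: [-2.2, -11.1, 4.2]
finger_gap: 0.1
```

```bash
python3 -c "
from h import *
goc(0,-72,104)"
```

```text
t 19.15 p [634.2 -30.4 109.4] [179.7   0.4  83.8] gap 0.1 F [ -2.2 -11.1   4.2]
tool d [ 1.6 -2.6  5.3] w [ 0.005  0.006 -0.002]
clamp x,y 2.54 -73.58 Fy -11.32
```

servo_tool:
  motion:
    - [0,4,-1,2,0,0.006,0]
    - [0,4,-1,2,0,0,0]

```text
time: 19.35
tool_pos: [634.7, -26.5, 108.7]
tcp_rot: [179.4, 0.4, 83.7]
ft_force: [-3.4, -9.7, 4.5]
finger_gap: 0.3
```

servo_tool:
  motion:
    - [0,-15,0,2,0,0,0]
    - [0,-15,0,0,0,0,0]
    - [0,-15,0,0,0,0,0]
    - [0,-10,0,0,0,0,0]
    - [0,0,0,0,0,0,0]

```text
time: 19.85
tool_pos: [629.4, -86.0, 109.2]
tcp_rot: [179.2, 0.4, 83.6]
ft_force: [-0.5, 0.2, -0.5]
finger_gap: -0.1
```

```bash
python3 -c "
from h import *
goc(0,-72,104)
cv2.imwrite('pics/j1.png',snapshot('wrist'));cv2.imwrite('pics/j1s.png',snapshot('scene'));print(pose()[1])"
```

```text
t 19.85 p [629.4 -86.  109.2] [179.2   0.4  83.6] gap -0.1 F [-0.5  0.2 -0.5]
tool d [57.4 -4.   4.7] w [ 0.014  0.007 -0.004]
clamp x,y 3.64 -129.36 Fy 0.17
[629.41646914 -84.63868521 109.03152249]
```

```bash
cat >> h.py <<'E'
def proj(n,X):
    c=camera_params(n);v=c['R']@np.array(X)+c['t'];return np.array([c['cx']+c['fx']*v[0]/v[2],c['cy']+c['fy']*v[1]/v[2]])
def track(im,name):
    ref=cv2.imread('pics/scene.png');up=lambda i:cv2.resize(i,None,fx=5,fy=5,interpolation=cv2.INTER_CUBIC)
    # boxes of ref px: jaw (orange face), pad, low box
    x0,x1,y0,y1=name;t=up(ref)[y0*5:y1*5,x0*5:x1*5];s=up(im)[(y0-2)*5:(y1+3)*5,(x0-5)*5:(x1+50)*5]
    r=cv2.matchTemplate(s,t,cv2.TM_CCOEFF_NORMED);_,m,_,l=cv2.minMaxLoc(r);return l[0]/5-5,l[1]/5-2,round(m,3)
JAW=(289,300,243,286);PAD=(304,310,241,287);LOW=(330,365,262,284)
def show(im):
    q=lambda y,z=70:proj('scene',[*(C+y*cy),z]);k=(q(80)-q(20))[0]/60
    for n,b in(('jaw',JAW),('pad',PAD),('low',LOW)):
        d=track(im,b);print(n,d,'mm',round(d[0]/k,1))
E
python3 -c "
from h import *
im=cv2.imread('pics/j1s.png');show(im)
cv2.imwrite('pics/j1v.png',cv2.resize(im[190:310,190:400],None,fx=3.8,fy=3.8,interpolation=cv2.INTER_CUBIC))"
```

```text
jaw (9.2, -0.19999999999999996, 0.956) mm 22.1
pad (9.2, -0.3999999999999999, 0.89) mm 22.1
low (-2.2, 1.4, 0.104) mm -5.3
```

View pics/j1v.png

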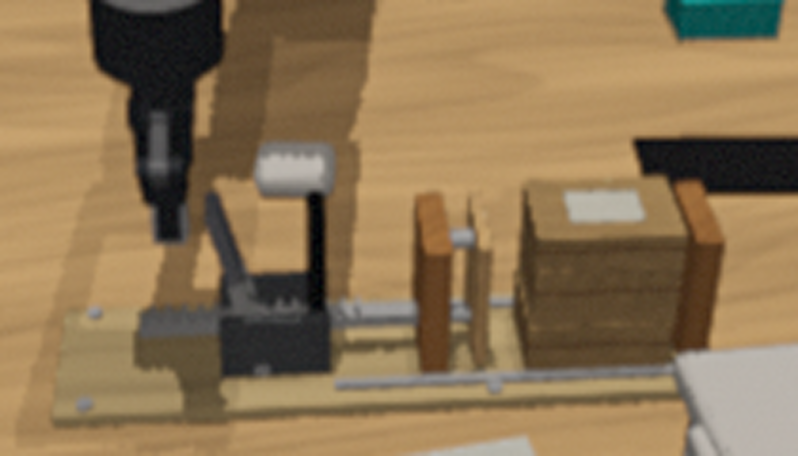

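The scene crop shows the stack standing square. Tracking puts the jaw 22 mm further on and the trigger back at rest. Stroke 2 follows.

servo_tool:
  motion:
    - [0,10,-2,2,0.01,0,0]
    - [0,8,-1,2,0,0,0]
    - [0,8,0,1,0,0,0]
    - [0,8,-0.5,1,0,0,0]
    - [0,8,-0.5,1,0,0,0]
    - [0,8,-0.5,1,0,0,0]
    - [0,8,-0.5,1,0,0,0]
    - [0,6,-0.5,1,0,0,0]

```text
time: 20.75
tool_pos: [633.7, -26.3, 103.2]
tcp_rot: [179.4, 1.7, 83.7]
ft_force: [-5.6, -36.4, 6.8]
finger_gap: -0.0
```

```bash
python3 -c "
from h import *
goc(0,-70,106);show(snapshot('scene'))"
```

```text
t 20.75 p [633.7 -26.3 103.2] [179.4   1.7  83.7] gap -0.0 F [ -5.6 -36.4   6.8]
tool d [-0.5 -1.6 -2.8] w [ 0.011  0.03  -0.003]
clamp x,y 1.58 -69.58 Fy -36.74
jaw (17.4, -0.3999999999999999, 0.857) mm 41.9
pad (17.6, -0.8, 0.855) mm 42.3
low (-3.2, 1.4, 0.112) mm -7.7
```

servo_tool:
  motion:
    - [0,-15,0,-1,0,0.02,0]
    - [0,-15,0,0,0,0,0]
    - [0,-15,0,0,0,0,0]
    - [0,-10,0,0,0,0,0]
    - [0,0,0,0,0,0,0]

```text
time: 21.3
tool_pos: [627.1, -80.7, 104.4]
tcp_rot: [179.4, 0.7, 84.0]
ft_force: [-0.3, 0.6, -0.6]
finger_gap: 0.1
```

```bash
python3 -c "
from h import *
goc(0,-72,106);show(snapshot('scene'))"
```

```text
t 21.3 p [627.1 -80.7 104.4] [179.4   0.7  84. ] gap 0.1 F [-0.3  0.6 -0.6]
tool d [52.3 -0.8 -2.2] w [0.01  0.012 0.001]
clamp x,y 0.83 -124.28 Fy 0.58
jaw (17.4, -0.6000000000000001, 0.923) mm 41.9
pad (17.6, -1.0, 0.853) mm 42.3
low (-3.0, 1.4, 0.107) mm -7.2
```

servo_tool:
  motion:
    - [0,8,0,0,0.01,0.012,0]
    - [0,6,0,1,0,0,0]
    - [0,6,0,1,0,0,0]
    - [0,6,-0.5,1,0,0,0]
    - [0,6,-0.5,1,0,0,0]
    - [0,6,-0.5,1,0,0,0]

```text
time: 21.95
tool_pos: [632.0, -44.3, 103.5]
tcp_rot: [179.7, 0.5, 83.9]
ft_force: [-3.2, -11.5, 5.5]
finger_gap: -0.2
```

```bash
python3 -c "
from h import *
goc(0,-72,106);show(snapshot('scene'))"
```

```text
t 21.95 p [632.  -44.3 103.5] [179.7   0.5  83.9] gap -0.2 F [ -3.2 -11.5   5.5]
tool d [15.5 -1.8 -2.6] w [0.004 0.009 0.001]
clamp x,y 1.82 -87.56 Fy -11.75
jaw (21.2, -0.8, 0.904) mm 51.0
pad (20.4, -0.8, 0.868) mm 49.1
low (-0.40000000000000036, 1.4, 0.107) mm -1.0
```

servo_tool:
  motion:
    - [0,5,-0.5,0,0,0.009,0]
    - [0,5,-0.5,0,0,0,0]
    - [0,4,-0.5,0,0,0,0]
    - [0,3,0,0,0,0,0]

```text
time: 22.4
tool_pos: [633.1, -33.6, 103.2]
tcp_rot: [179.6, 1.0, 83.9]
ft_force: [-1.9, -12.5, 1.4]
finger_gap: 0.1
```

```bash
python3 -c "
from h import *
goc(0,-72,106);show(snapshot('scene'))"
```

```text
t 22.4 p [633.1 -33.6 103.2] [179.6   1.   83.9] gap 0.1 F [ -1.9 -12.5   1.4]
tool d [ 4.8 -1.8 -2.9] w [ 0.008  0.017 -0.   ]
clamp x,y 1.77 -76.81 Fy -12.66
jaw (23.8, -1.0, 0.889) mm 57.3
pad (22.6, -1.0, 0.862) mm 54.4
low (2.0, 1.2000000000000002, 0.103) mm 4.8
```

servo_tool:
  motion:
    - [0,4,-0.5,0,0,0.015,0]
    - [0,3,-0.5,0,0,0,0]
    - [0,2,0,0,0,0,0]

```text
time: 22.75
tool_pos: [633.4, -30.7, 102.8]
tcp_rot: [179.5, 0.8, 83.8]
ft_force: [-2.5, -13.1, 1.9]
finger_gap: -0.2
```

```bash
python3 -c "
from h import *
goc(0,-72,106);show(snapshot('scene'))"
```

```text
t 22.75 p [633.4 -30.7 102.8] [179.5   0.8  83.8] gap -0.2 F [ -2.5 -13.1   1.9]
tool d [ 1.9 -1.8 -3.2] w [ 0.009  0.015 -0.001]
clamp x,y 1.82 -73.94 Fy -13.27
jaw (24.4, -1.0, 0.877) mm 58.7
pad (22.8, -1.0, 0.856) mm 54.8
low (2.2, 1.0, 0.109) mm 5.3
```

servo_tool:
  motion:
    - [0,-15,0,-1,0,0.01,0]
    - [0,-15,0,0,0,0,0]
    - [0,-15,0,0,0,0,0]
    - [0,-10,0,0,0,0,0]
    - [0,0,0,0,0,0,0]

```text
time: 23.3
tool_pos: [627.3, -85.2, 103.6]
tcp_rot: [179.5, 0.3, 84.0]
ft_force: [-0.9, -0.4, 0.2]
finger_gap: 0.2
```

```bash
python3 -c "
from h import *
goc(0,-72,106);im=snapshot('scene');show(im);cv2.imwrite('pics/s3.png',im)"
```

```text
t 23.3 p [627.3 -85.2 103.6] [179.5   0.3  84. ] gap 0.2 F [-0.9 -0.4  0.2]
tool d [56.8 -1.4 -2.7] w [0.008 0.005 0.001]
clamp x,y 1.5 -128.81 Fy -0.5
jaw (24.6, -1.0, 0.879) mm 59.2
pad (23.0, -1.0, 0.858) mm 55.3
low (2.2, 1.2000000000000002, 0.119) mm 5.3
```

servo_tool:
  motion:
    - [0,9,0,-1,0.008,0.005,0]
    - [0,6,0,0,0,0,0]
    - [0,6,0,0,0,0,0]
    - [0,6,-0.5,0,0,0,0]
    - [0,3,0,0,0,0,0]

```text
time: 23.85
tool_pos: [630.3, -57.3, 107.1]
tcp_rot: [180.0, 0.5, 83.9]
ft_force: [-2.1, -11.5, -0.8]
finger_gap: -0.2
```

```bash
python3 -c "
from h import *
goc(0,-72,106);im=snapshot('scene');show(im)"
```

```text
t 23.85 p [630.3 -57.3 107.1] [180.    0.5  83.9] gap -0.2 F [ -2.1 -11.5  -0.8]
tool d [28.7 -1.5  0.8] w [0.001 0.009 0.001]
clamp x,y 1.56 -100.72 Fy -11.63
jaw (26.2, -1.2, 0.87) mm 63.0
pad (23.2, -0.8, 0.828) mm 55.8
low (2.2, 1.0, 0.12) mm 5.3
```

```bash
python3 - <<'E'
from h import *
s=snapshot('scene');s0=sense();print(repr(s0['tool_pos']),repr(s0['tcp_rot']));w=snapshot('wrist');t=snapshot('top')
for n,i in(('f_s',s),('f_w',w),('f_t',t)):cv2.imwrite(f'pics/{n}.png',i)
A=cv2.resize(s[230:300,270:390],(720,420),interpolation=cv2.INTER_CUBIC)[:300]
A=cv2.resize(s[230:295,280:390],(480,284),interpolation=cv2.INTER_CUBIC)
B=cv2.resize(w[0:200,180:400],(312,284),interpolation=cv2.INTER_CUBIC)
D=cv2.resize(t[120:180,205:365],(792,297),interpolation=cv2.INTER_CUBIC)
cv2.imwrite('pics/fin.png',np.vstack([np.hstack([A,B]),D]))
E
```

```text
array([630.3965393, -57.3111009, 107.0493444]) array([179.94889159,   0.53621907,  83.94232969])
```

View pics/fin.png

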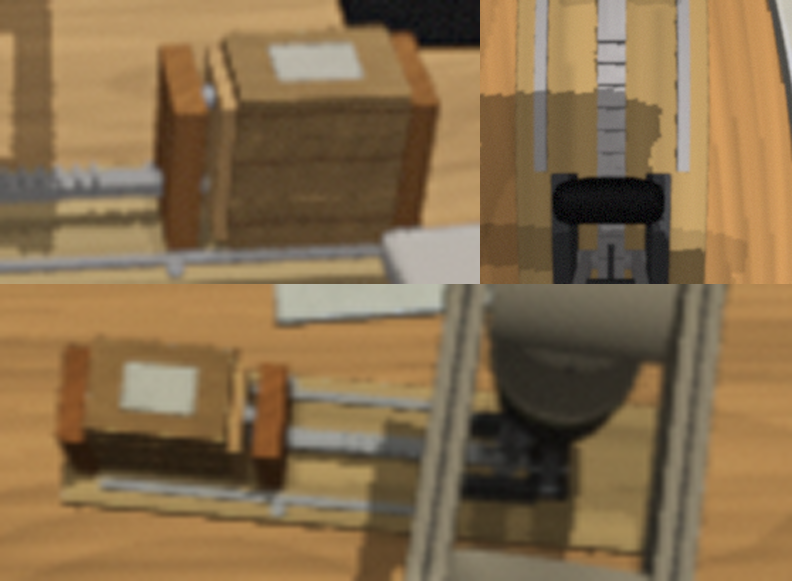

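The final composite shows the stack as one flush column between the pad and the fixed jaw, with the pad partly pressed in. I do one last steadiness check, then hand in.

```bash
python3 -c "
from h import *
im=snapshot('scene');show(im);goc(0,-100,106)
r=hand_in();print(r)"
```

```text
jaw (26.2, -1.2, 0.867) mm 63.0
pad (23.2, -0.8, 0.831) mm 55.8
low (2.2, 1.2000000000000002, 0.132) mm 5.3
t 24.1 p [630.4 -57.4 107. ] [180.    0.5  83.9] gap 0.0 F [-2.3 -9.9  0.9]
tool d [ 0.9 -1.6  1. ] w [0.001 0.009 0.001]
clamp x,y 1.58 -100.84 Fy -10.06
the job is handed in; nothing more can be done
None
```

I stacked the thick box and then the thin one on the box in the clamp, and wrist pictures after each showed it sitting squarely. I pumped the trigger with shut fingers, three strokes plus a partial fourth. I handed in at about 24 s, still holding the trigger.

**Last checks that agreed:**
- **Pad:** image tracking put the jaw 63.0 mm and the pad 55.8 mm from their starting places, so the pad is pressed in about 7 mm (±1 mm). The trigger force of 11.6 N works out to roughly 8 mm. By the last reading the force was 10 N, with the jaw and pad steady.
- **Stack:** the final picture shows one flush column between the pad and the fixed jaw.

**Checks that failed or disagreed:**
- **Low box:** its tracker never matched (correlation about 0.1), so its flushness rests on the picture and on the pad having almost stopped while the jaw advanced.
- **Jaw's starting travel:** estimates ranged from 4 to 11 mm, so I did not use the absolute travel value to set the pressure.
- **End stop:** stroke 2 ran briefly into the trigger's end stop at 37 N, with no visible effect on the stack.

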